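# Raise the sprung stand of the finishing cradle and lay the blank on it

## Task

Push the cradle's sprung fold-up stand up past its over-centre point until it snaps against its upright stop, feeling for the snap and easing off at once: never lean on it with more than about 15 N, or its light stop plate bends. Then lay the black ebony blank gently, level and about centred, across the raised stand and the wooden fixed rest, between the horns of both, let go and leave everything else where it stands.

Things in the scene. Friction and masses are not known exactly. Their poses are not given: they have to be found in the camera images.
- cradle: Finishing cradle, screwed to the bench: plywood board 80 (x) x 190 (y) x 12 mm, from y -90 to +100. Origin on the bench between its supports; y runs from the wooden fixed rest (y = -60 mm) to the hinge of the aluminium stand (y = +60 mm), z up.
- rest_top (a point): Middle of the top of the fixed wooden rest, 107 mm above the bench: an upright 44 mm wide, 12 mm thick, topped by a round bar 12 mm in diameter, 68 mm long along cradle x. A horn at each end of the bar rises 8 mm above it, 52 mm clear between the horns. Axes as the cradle's.
- stand_pivot (a point): Hinge axis of the stand, along cradle x, 36 mm above the bench, between steel cheeks (66 mm over all, top 48 mm above the bench). A hand-set stop plate here carries the spring and the raised stop: where the over-centre point and that stop lie differs by 30 degrees between starts, is not measured and must be felt. The raised stop is rigid, some 6 degrees past the over-centre point.
- stand_bar (a point): Centre of the round crossbar (12 mm thick, 68 mm along cradle x) at the stand's free end, 66 mm from the hinge; horns as on the rest. Site z points from hinge to bar. The stand is a plate 30 x 7 mm. Parked, it leans to cradle +y, 50 degrees above level, the bar near the board's end; raised, it stands 7 degrees short of to 23 past upright, bar top level with the rest within 5 mm.
- stand (a joint): Stand angle: 0 rad parked, growing as the bar is pushed up and toward the rest (cradle -y), 0.57 to 1.11 raised, by the stop's setting. A stretched spring holds it at either stop: a push along the bar's arc meets 3 to 7 N, falling to nothing at the over-centre point; there it runs on by itself. Let go too soon, it swings back. A level push rubs on the bar and needs far more force.
- blank_centre (a point): Centre of the ebony blank, a plain black bar 34 (x) x 180 (y) x 11 mm, about 0.1 kg, lying flat and loose on the bench to the right of the cradle; its y axis is its length, z up. Grasp it across its 34 mm width at the middle.
- cup: Bystander: ceramic cup, 83 mm wide, 92 mm high, origin at its underside.
- wax_tin: Bystander: round tin, 71 mm wide, 24 mm high, origin at its underside.
- eraser: Bystander: eraser 20 x 45 x 12 mm, origin at its underside.
- ca_bottle: Bystander: small bottle, 40 mm wide, 109 mm high, origin at its underside.

How it is judged:
By the outcome, as a careful person would: the job done as asked, in the order asked, and still so for the second after the job is handed in, with the robot touching nothing.
It also fails if it takes over 72 s, if anything falls off the work surface, if the arm or the gripper's body presses on something with over 40 N, if the wrist force passes 120 N, or if a joint passes its speed limit or range.

## Robot

A 6-joint arm with a two-finger parallel gripper is mounted at the origin on a cart in front of the work surface, level with it; the furniture and walls round the work are solid. World frame = base frame: x ahead of the robot, y to its left, z up, the work surface at z = 0. Lengths are in mm, angles in rad, forces in N, time in s.
With the tool pointing down it reaches from about 300 to 775 mm from the base axis. Payload 14.6 kg.
Tool frame: the origin (TCP) lies at the very end of the fingers, on their centre line; the grasp point (between the pads) lies 19 mm behind it (grip_point_offset is the distance from the TCP to the grasp point, in mm); z points along the fingers, y is the line along which they close (so a half turn about z gives the same grasp; the last joint's range is limited). The gripper opens to 94 mm and grips with 3 to 60 N. Pads are 16 mm wide; open, the fingers measure 119 mm over their backs; the gripper's body (75 mm by 177 mm) begins 78 mm behind the grasp point.
Start: joints at [-1.322, 0.3, 1.521, -0, 1.321, -0.067], TCP at [170.81, -522.794, 205.446] pointing down, gripper open.
Joint ranges: [-3.03, 3.03], [-0.79, 2.21], [0.23, 2.52], [-1.04, 4.18], [0, 3.07], [-2.55, 2.55]. Speed limits (rad/s): [2.22, 2.22, 2.57, 3.14, 3.14, 3.14].

## Interface

Orientations are given as [roll, pitch, yaw] about the fixed x, y, z axes, in that order (R = Rz(yaw) Ry(pitch) Rx(roll)).
In Python, from cell import read_state, camera, camera_info, sign_off, grip_point_offset gives the robot as it stands.
- The arm moves only by the shell command python3 -m handwheel 'ROWS' [FORCE]. ROWS is text: rows parted by semicolons, each of 5 numbers parted by spaces: the shift along the world's x, y, z in units of 40 mm (1.0 is 40 mm), then the turn about the world's z in units of 5 degrees (1.0 is 5 degrees), then the closure, from 0 (fully open) to 1 (shut). In form: dx dy dz yaw gripper; .... A call has 1 to 12 rows; each row shifts and turns the commanded pose from where the row before left it; what a row does not reach is not made up. A row lasts 1/12 s, in which the tool goes at most 41.7 mm and 7.16 degrees, less where a joint would pass 70% of its speed; a pose out of reach is approached as far as the arm can. A call is refused whole if a number of a shift passes 1 or a number of a turn 1, either way. A call with a gripper value outside its range is refused whole. The fingers move at their own pace and stop on an object; FORCE is the grip in N (left out, the last holds). Time passes only in rows, so rows that do not move let the fingers close. It gives the time, the measured TCP pose, the force, the opening and the grip force at its end, in the units of the state.
- read_state(): the state, without advancing time (a new reading comes with each control period).
- camera(name): name is "side" or "top"; returns (picture, depth): 400x640x3 uint8, red, green, blue; 400x640 float32, mm along the optical axis (not along the pixel's ray), 0 where there is no reading.
- camera_info(name): a dict with "intrinsics" (3x3 intrinsics, pixels), "world_from_camera" (4x4, takes a point from camera to world coordinates). Camera axes: x right, y down, z forward; pixel columns grow to the right and rows downward; lengths in mm; the calibration is good to about 2 mm. A picture is of the moment at which its call begins. camera_info takes no time and is no camera call.
- sign_off(): hands the job in; it is judged then, once.
The state is a dict: "clock": time; "joints": joint angles; "qd": joint speeds; "effort": joint torques, N m; "eef_pos": TCP position; "eef_rot": TCP orientation; "wrist_force": force on the tool from outside, world axes, zero at the start; "moment": the same for the moment, N m; "finger_gap": finger opening in mm; "finger_force": force on a finger pad.
Only numpy, scipy, OpenCV 4.12 (cv2) and the standard library are available. Lean on these libraries where they do the work, as an engineer would, in place of code of your own. Each camera call takes 0.05 s, during which the arm holds its last target. There are 200 camera calls.

## Working session

There is one attempt and no reset: what is moved stays moved. The work goes in short steps, Python scripts to look and compute and a shell command to move; the robot and the scene stay as the last step left them, time stands still between calls to the robot, and variables do not carry over. Pictures are saved under pics/ and viewed, at most 10 in all, crops included, and the job is handed in when it is done.

```bash
mkdir -p pics
python3 - <<'E'
from cell import *
import cv2,numpy as np
for n in("side","top"):
    p,d=camera(n); cv2.imwrite(f"pics/{n}0.png",p[:,:,::-1]); np.savez(f"{n}0.npz",p=p,d=d)
    i=camera_info(n); print(n,np.round(i["intrinsics"],1).tolist(),np.round(i["world_from_camera"],3).tolist())
s=read_state();print(s, grip_point_offset)
E
```

```text
side [[461.5, 0.0, 324.3], [0.0, 461.5, 200.2], [0.0, 0.0, 1.0]] [[0.966, -0.109, 0.235, 143.455], [-0.259, -0.398, 0.88, -1258.616], [-0.003, -0.911, -0.413, 683.039], [0.0, 0.0, 0.0, 1.0]]
top [[387.3, 0.0, 318.7], [0.0, 387.3, 195.4], [0.0, 0.0, 1.0]] [[-0.022, -0.996, 0.092, 368.078], [-0.999, 0.025, 0.033, -34.284], [-0.035, -0.091, -0.995, 1451.68], [0.0, 0.0, 0.0, 1.0]]
{'clock': 0.1, 'joints': array([-1.32157922e+00,  3.00385949e-01,  1.52147941e+00,  1.23756100e-05,
        1.32072123e+00, -6.65989916e-02]), 'qd': array([-0.00217187, -0.00020388, -0.00238712,  0.00304133,  0.00228881,
        0.00017188]), 'effort': array([ 9.89371911e-04, -5.32648265e+01, -3.53284764e+01,  7.09819794e-02,
        2.35219690e-02, -7.33900970e-05]), 'eef_pos': array([ 170.77109625, -522.58040206,  204.97605331]), 'eef_rot': array([-3.14060172e+00, -7.81072613e-05,  3.15812996e-01]), 'wrist_force': array([0.57603518, 0.58445373, 0.16292594]), 'moment': array([-0.05027845,  0.02464129, -0.05610222]), 'finger_force': 0.0, 'finger_gap': 94.12605699483079} 18.8
```

View pics/top0.png

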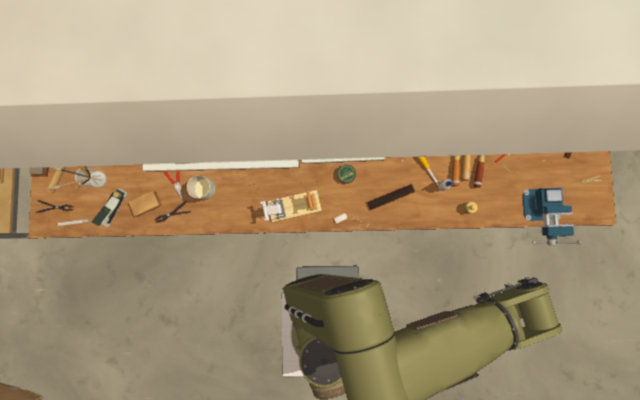

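View pics/side0.png

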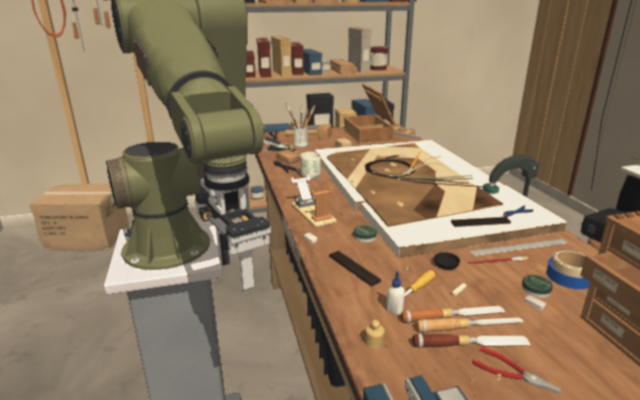

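```bash
cat > h.py <<'E'
import numpy as np,cv2
from cell import *
def cloud(n,p=None,d=None):
    if d is None: p,d=camera(n)
    i=camera_info(n);K=i["intrinsics"];T=np.array(i["world_from_camera"])
    v,u=np.mgrid[:400,:640]
    c=np.stack([(u-K[0][2])/K[0][0]*d,(v-K[1][2])/K[1][1]*d,d],-1)
    w=c@T[:3,:3].T+T[:3,3]; w[d==0]=np.nan
    return p,w
def crop(p,u0,u1,v0,v1,name,k):
    cv2.imwrite(name,cv2.resize(p[v0:v1,u0:u1,::-1],None,fx=k,fy=k,interpolation=cv2.INTER_CUBIC))
E
python3 - <<'E'
from h import *
for n,b,k in(("top",(240,440,150,235),4),("side",(270,410,140,300),3)):
    z=np.load(n+"0.npz");p,w=cloud(n,z["p"],z["d"])
    crop(p,*b,f"pics/{n}c.png",k)
    if n=="top":
        sub=w[150:235,240:440]; print("bench z",np.nanmedian(sub[...,2]))
        blk=(p.max(-1)<60)&(w[...,2]<30)&(w[...,2]>-5); blk[:, :360]=0; blk[:,420:]=0; blk[:180]=0; blk[215:]=0
        q=w[blk]; print("blank n",len(q),cv2.minAreaRect(q[:,:2].astype(np.float32)),np.median(q[:,2]))
        r=w[185:230,245:330]; 
        m=(r[...,2]>7); q=r[m];print("cradle",cv2.minAreaRect(q[:,:2].astype(np.float32)))
        hi=r[r[...,2]>75];print(len(hi),np.round(hi[np.argsort(hi[:,1])][:60:1]).astype(int).tolist())
    else:
        blk=(p.max(-1)<60)&(w[...,2]<30)&(w[...,2]>-5);blk[:245]=0;blk[288:]=0;blk[:,:325]=0;blk[:,382:]=0
        q=w[blk];print("blank n",len(q),cv2.minAreaRect(q[:,:2].astype(np.float32)),np.median(q[:,2]))
E
```

```text
bench z 1.5024000074574815
blank n 252 ((490.07135009765625, -252.49462890625), (23.42335319519043, 169.05853271484375), 21.517114639282227) 11.045044758068343
cradle ((461.98046875, 127.32444763183594), (305.8291015625, 161.13525390625), 89.8478012084961)
170 [[448, 34, 115], [456, 34, 105], [445, 34, 107], [460, 34, 99], [453, 35, 99], [464, 35, 89], [452, 37, 115], [470, 37, 107], [448, 37, 115], [466, 37, 106], [474, 38, 100], [445, 38, 111], [456, 38, 106], [478, 38, 96], [459, 38, 103], [463, 38, 101], [482, 38, 81], [491, 40, 108], [487, 40, 106], [477, 41, 108], [470, 41, 110], [480, 41, 106], [466, 41, 109], [484, 41, 102], [473, 41, 105], [445, 41, 113], [449, 41, 111], [456, 41, 108], [459, 41, 105], [463, 41, 103], [453, 41, 101], [496, 41, 85], [502, 44, 106], [494, 44, 108], [491, 44, 108], [505, 44, 103], [487, 44, 107], [480, 44, 109], [498, 44, 103], [469, 44, 112], [484, 44, 106], [463, 44, 112], [477, 44, 107], [473, 44, 107], [466, 44, 106], [459, 44, 107], [456, 44, 107], [508, 46, 115], [505, 47, 110], [498, 47, 109], [487, 47, 111], [501, 47, 107], [491, 47, 110], [480, 47, 111], [484, 47, 109], [477, 47, 110], [495, 47, 103], [474, 48, 106], [470, 48, 100], [508, 50, 111]]
blank n 418 ((489.6368408203125, -259.8714599609375), (31.37322998046875, 176.8572235107422), 21.211435317993164) 8.751482035324386
```

View pics/topc.png

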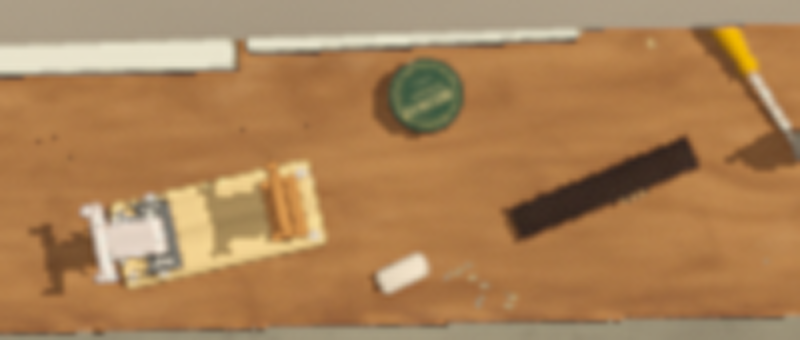

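View pics/sidec.png

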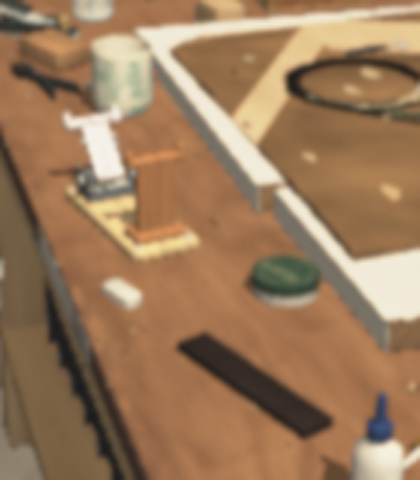

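Run:
```python
from h import *
for n in("top","side"):
    z=np.load(n+"0.npz");p,w=cloud(n,z["p"],z["d"])
    R=(w[...,0]>400)&(w[...,0]<560)&(w[...,1]>-20)&(w[...,1]<230)
    hsv=cv2.cvtColor(p,cv2.COLOR_RGB2HSV).astype(int); Z=w[...,2]
    print(n)
    def rep(name,m):
        q=w[m&R]
        if len(q)<4: print(name,len(q));return
        c,s,a=cv2.minAreaRect(q[:,:2].astype(np.float32)); print(name,len(q),np.round(c),np.round(s),round(a,1),"med",np.round(np.median(q,0)),"z5-95",np.round(np.percentile(q[:,2],[5,95])))
        return q
    rep("board",(Z>6)&(Z<18)&(hsv[...,1]>50))
    rep("resttop",(Z>98)&(hsv[...,1]>90))
    rep("bar",(Z>80)&(hsv[...,1]<60)&(w[...,1]>100))
    cup=(w[...,1]>200)&(w[...,1]<400)&(w[...,0]>400)&(w[...,0]<600)&(Z>60)
    print("cup",np.round(np.nanmedian(w[cup],0)),cup.sum())
```

```text
top
board 719 [479. 104.] [158. 246.] 0.2 med [464.  98.  12.] z5-95 [ 7. 17.]
resttop 65 [477.  43.] [65. 12.] 11.3 med [477.  44. 107.] z5-95 [100. 115.]
bar 25166 [482. 164.] [130. 138.] 88.2 med [ 483.  160. 1175.] z5-95 [1137. 1176.]
cup [ 465.  211. 1172.] 4705
side
board 357 [468. 102.] [ 82. 192.] 11.5 med [455.  81.  10.] z5-95 [ 7. 16.]
resttop 69 [480.  40.] [68. 15.] 12.1 med [480.  39. 103.] z5-95 [ 99. 111.]
bar 70 [449. 196.] [70. 23.] 5.8 med [447. 198.  87.] z5-95 [82. 94.]
cup [483. 210.  85.] 57
```

```bash
python3 -m handwheel '.6 .75 0 1 1;.6 .75 0 1 1;.6 .75 0 1 1;.6 .75 0 1 1;.6 .75 0 1 1;.6 .75 0 1 1;.6 .75 0 1 1;.6 .75 0 1 1;.6 .75 0 1 1;.6 .75 0 1 1;.6 .75 0 1 1;0 0 0 0 1' 20; python3 -m handwheel '0 .96 0 1 1;0 .96 0 1 1;0 .96 0 1 1;0 .96 0 1 1;0 .96 0 1 1;0 .96 0 .72 1;0 .96 0 0 1;0 .96 0 0 1;0 .96 0 0 1;0 .96 0 0 1;0 .96 0 0 1;0 0 0 0 1'
```

```text
clock: 1.1
eef_pos: [437.4, -188.5, 205.2]
eef_rot: [-3.142, -0.001, 1.286]
wrist_force: [0.4, -1.0, -0.1]
finger_gap: 17.3
finger_force: 0.0
clock: 2.1
eef_pos: [434.1, 234.2, 205.0]
eef_rot: [-3.141, -0.001, 1.779]
wrist_force: [0.9, -0.5, -0.5]
finger_gap: 0.7
finger_force: 0.0
```

```bash
python3 -m handwheel '.12 0 -.85 0 1;0 0 -.85 0 1;0 0 -.85 0 1;0 0 -.8 0 1;0 0 0 0 1;0 0 0 0 1'
python3 - <<'E'
from h import *
p,w=cloud("side");crop(p,280,380,140,240,"pics/s1.png",5);print(read_state()["wrist_force"],read_state()["eef_pos"])
E
```

```text
clock: 2.6
eef_pos: [439.2, 229.1, 71.1]
eef_rot: [-3.139, 0.001, 1.774]
wrist_force: [0.3, 0.1, 1.3]
finger_gap: 0.4
finger_force: 0.0
[0.16781523 0.34121966 0.9585842 ] [440.16543243 229.52822001  72.6806087 ]
```

View pics/s1.png

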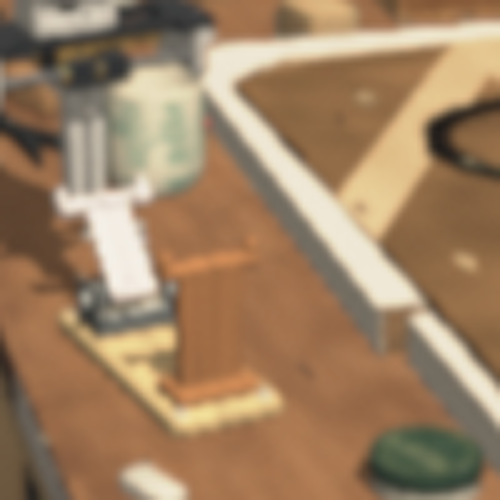

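```bash
python3 -m handwheel '.02 -.1 0 0 1;.02 -.1 0 0 1;.02 -.1 0 0 1;0 0 0 0 1;0 0 0 0 1';python3 -m handwheel '.01 -.05 0 0 1;0 0 0 0 1;0 0 0 0 1'
```

```text
clock: 3.07
eef_pos: [442.3, 217.4, 72.1]
eef_rot: [3.141, -0.0, 1.774]
wrist_force: [0.0, -0.1, -0.4]
finger_gap: 0.4
finger_force: 0.0
clock: 3.32
eef_pos: [442.5, 215.9, 71.7]
eef_rot: [3.141, -0.0, 1.775]
wrist_force: [-1.0, 2.6, 2.3]
finger_gap: 0.4
finger_force: 1.5
```

```bash
python3 -m handwheel '.012 -.056 .048 0 1;0 0 0 0 1;0 0 0 0 1'; python3 -m handwheel '.012 -.058 .046 0 1;0 0 0 0 1;0 0 0 0 1'
```

```text
clock: 3.57
eef_pos: [442.9, 213.9, 73.6]
eef_rot: [3.141, -0.001, 1.775]
wrist_force: [-0.8, 5.7, 0.5]
finger_gap: 0.0
finger_force: 3.1
clock: 3.82
eef_pos: [443.4, 211.6, 75.5]
eef_rot: [3.141, -0.001, 1.775]
wrist_force: [-2.5, 6.8, 2.5]
finger_gap: 0.2
finger_force: 3.4
```

```bash
python3 -m handwheel '.012 -.06 .043 0 1;0 0 0 0 1;.012 -.061 .041 0 1;0 0 0 0 1;0 0 0 0 1'; python3 -m handwheel '.012 -.063 .038 0 1;0 0 0 0 1;0 0 0 0 1'; python3 -m handwheel '.013 -.064 .036 0 1;0 0 0 0 1;0 0 0 0 1'
```

```text
clock: 4.23
eef_pos: [444.4, 206.9, 79.1]
eef_rot: [3.141, -0.001, 1.775]
wrist_force: [-2.4, 6.7, 5.3]
finger_gap: 0.8
finger_force: 3.9
clock: 4.48
eef_pos: [444.9, 204.4, 80.7]
eef_rot: [3.141, -0.001, 1.775]
wrist_force: [-3.2, 7.6, 6.3]
finger_gap: 0.1
finger_force: 4.0
clock: 4.73
eef_pos: [445.5, 201.8, 82.2]
eef_rot: [3.141, -0.001, 1.775]
wrist_force: [-3.2, 6.4, 6.5]
finger_gap: 0.1
finger_force: 3.8
```

```bash
python3 -m handwheel '0 0 .04 0 1;0 0 0 0 1;.013 -.066 .04 0 1;0 0 0 0 1;0 0 0 0 1'; python3 -m handwheel '.013 -.067 .038 0 1;0 0 0 0 1;0 0 0 0 1'
```

```text
clock: 5.15
eef_pos: [445.9, 198.6, 84.8]
eef_rot: [3.142, -0.0, 1.775]
wrist_force: [-1.0, 5.0, 2.8]
finger_gap: 0.4
finger_force: 2.3
clock: 5.4
eef_pos: [446.4, 195.8, 86.2]
eef_rot: [3.142, 0.0, 1.775]
wrist_force: [-0.9, 3.5, 0.6]
finger_gap: 0.5
finger_force: 1.8
```

```bash
python3 -m handwheel '.01 -.047 .021 0 1;0 0 0 0 1;0 0 0 0 1'; python3 -m handwheel '.01 -.047 .019 0 1;0 0 0 0 1;0 0 0 0 1';python3 -m handwheel '.01 -.048 .018 0 1;0 0 0 0 1;0 0 0 0 1'
```

```text
clock: 5.65
eef_pos: [446.8, 193.8, 87.1]
eef_rot: [-3.142, 0.0, 1.775]
wrist_force: [-0.5, 3.2, 0.7]
finger_gap: 0.6
finger_force: 1.6
clock: 5.9
eef_pos: [447.2, 191.9, 87.8]
eef_rot: [-3.141, 0.0, 1.775]
wrist_force: [0.1, 2.7, -0.4]
finger_gap: 0.4
finger_force: 1.5
clock: 6.15
eef_pos: [447.6, 190.0, 88.5]
eef_rot: [-3.141, 0.0, 1.775]
wrist_force: [0.2, 2.3, -0.7]
finger_gap: 0.5
finger_force: 1.3
```

```bash
python3 -m handwheel '.01 -.048 .015 0 1;0 0 0 0 1;0 0 0 0 1'; python3 -m handwheel '.01 -.049 .013 0 1;0 0 0 0 1;0 0 0 0 1';python3 -m handwheel '.01 -.049 .012 0 1;0 0 0 0 1;0 0 0 0 1'
```

```text
clock: 6.4
eef_pos: [448.0, 188.1, 89.2]
eef_rot: [3.142, 0.0, 1.775]
wrist_force: [-0.3, 3.0, 0.0]
finger_gap: 0.8
finger_force: 1.3
clock: 6.65
eef_pos: [448.4, 186.2, 89.8]
eef_rot: [3.142, 0.0, 1.775]
wrist_force: [-0.4, 2.6, 0.5]
finger_gap: 0.1
finger_force: 1.3
clock: 6.9
eef_pos: [448.8, 184.2, 90.2]
eef_rot: [3.142, -0.0, 1.775]
wrist_force: [-1.4, 2.4, 1.1]
finger_gap: 0.6
finger_force: 1.3
```

```bash
python3 -m handwheel '.01 -.049 .013 0 1;0 0 0 0 1;0 0 0 0 1'; python3 -m handwheel '.01 -.049 .012 0 1;0 0 0 0 1;0 0 0 0 1';python3 -m handwheel '.01 -.049 .01 0 1;0 0 0 0 1;0 0 0 0 1'
```

```text
clock: 7.15
eef_pos: [449.2, 182.2, 90.7]
eef_rot: [3.142, 0.0, 1.775]
wrist_force: [-1.0, 2.0, 2.2]
finger_gap: 0.2
finger_force: 1.2
clock: 7.4
eef_pos: [449.6, 180.2, 91.1]
eef_rot: [-3.141, 0.0, 1.775]
wrist_force: [-1.2, 2.2, 1.1]
finger_gap: 1.0
finger_force: 1.0
clock: 7.65
eef_pos: [450.0, 178.3, 91.5]
eef_rot: [-3.142, 0.0, 1.775]
wrist_force: [-0.8, 1.6, -0.3]
finger_gap: 0.6
finger_force: 0.8
```

```bash
python3 -m handwheel '.01 -.049 .008 0 1;0 0 0 0 1;0 0 0 0 1'; python3 -m handwheel '.01 -.049 .006 0 1;0 0 0 0 1;0 0 0 0 1';python3 -m handwheel '.01 -.049 .005 0 1;0 0 0 0 1;0 0 0 0 1'
```

```text
clock: 7.9
eef_pos: [450.4, 176.3, 91.8]
eef_rot: [-3.141, 0.0, 1.775]
wrist_force: [-0.2, 2.0, -0.5]
finger_gap: 0.2
finger_force: 0.7
clock: 8.15
eef_pos: [450.7, 174.4, 92.1]
eef_rot: [-3.141, 0.0, 1.775]
wrist_force: [-0.8, 2.6, -0.7]
finger_gap: 0.6
finger_force: 0.6
clock: 8.4
eef_pos: [451.1, 172.4, 92.3]
eef_rot: [-3.141, 0.0, 1.775]
wrist_force: [-0.2, 0.1, -0.9]
finger_gap: 0.3
finger_force: 0.5
```

```bash
python3 -m handwheel '.01 -.049 .003 0 1;0 0 0 0 1;0 0 0 0 1'; python3 -m handwheel '.01 -.049 .002 0 1;0 0 0 0 1;0 0 0 0 1'
```

```text
clock: 8.65
eef_pos: [451.6, 170.5, 92.5]
eef_rot: [-3.142, 0.0, 1.775]
wrist_force: [-0.5, 0.8, -0.3]
finger_gap: 0.6
finger_force: 0.5
clock: 8.9
eef_pos: [452.0, 168.5, 92.5]
eef_rot: [3.142, 0.0, 1.775]
wrist_force: [-0.4, 1.4, -0.0]
finger_gap: 0.2
finger_force: 0.4
```

```bash
python3 -m handwheel '.01 -.049 .001 0 1;0 0 0 0 1;0 0 0 0 1'; python3 -m handwheel '.01 -.049 0 0 1;0 0 0 0 1;0 0 0 0 1'
```

```text
clock: 9.15
eef_pos: [452.4, 166.5, 92.6]
eef_rot: [3.142, 0.0, 1.775]
wrist_force: [-0.3, 0.5, -0.4]
finger_gap: 0.5
finger_force: 0.3
clock: 9.4
eef_pos: [452.8, 164.6, 92.6]
eef_rot: [3.142, 0.0, 1.775]
wrist_force: [-0.8, 0.8, 0.6]
finger_gap: 0.6
finger_force: 0.2
```

```bash
python3 -m handwheel '.01 -.049 -.002 0 1;0 0 0 0 1;0 0 0 0 1'; python3 -m handwheel '.005 -.025 -.001 0 1;0 0 0 0 1;0 0 0 0 1'
```

```text
clock: 9.65
eef_pos: [453.2, 162.6, 92.5]
eef_rot: [3.142, 0.0, 1.775]
wrist_force: [-0.0, -0.4, 0.3]
finger_gap: 0.4
finger_force: 0.1
clock: 9.9
eef_pos: [453.4, 161.7, 92.5]
eef_rot: [3.142, 0.0, 1.775]
wrist_force: [0.2, 0.3, -0.4]
finger_gap: 0.1
finger_force: 0.1
```

```bash
python3 -m handwheel '.005 -.025 -.001 0 1;0 0 0 0 1;0 0 0 0 1'; python3 -m handwheel '.005 -.025 -.002 0 1;0 0 0 0 1;0 0 0 0 1'
python3 - <<'E'
from h import *
p,w=cloud("side")
c=(w[...,0]-467.5)*-.203+(w[...,1]-99)*.979; x=(w[...,0]-467.5)*.979+(w[...,1]-99)*.203
hsv=cv2.cvtColor(p,cv2.COLOR_RGB2HSV)
m=(np.abs(x)<36)&(abs(x)>14)&(c>15)&(c<75)&(w[...,2]>95)&(w[...,2]<125)
print(m.sum(),np.round(np.c_[x[m],c[m],w[m][:,2]]).astype(int).tolist()[:40])
E
```

```text
clock: 10.15
eef_pos: [453.6, 160.7, 92.4]
eef_rot: [-3.142, 0.0, 1.775]
wrist_force: [-0.5, 0.1, 0.5]
finger_gap: 0.5
finger_force: 0.0
clock: 10.4
eef_pos: [453.8, 159.7, 92.3]
eef_rot: [-3.142, -0.0, 1.775]
wrist_force: [0.6, 0.7, -0.1]
finger_gap: 0.4
finger_force: 0.0
52 [[-15, 52, 118], [29, 44, 109], [29, 35, 112], [34, 39, 110], [-15, 61, 107], [29, 45, 105], [31, 40, 107], [31, 32, 110], [-14, 54, 106], [17, 43, 104], [24, 49, 101], [26, 45, 102], [29, 44, 102], [31, 40, 103], [34, 39, 103], [-28, 49, 107], [-29, 38, 111], [15, 46, 100], [20, 41, 101], [24, 41, 100], [29, 44, 98], [31, 39, 100], [35, 41, 98], [-34, 35, 110], [-28, 40, 107], [-25, 38, 107], [-18, 45, 103], [-16, 43, 103], [17, 43, 97], [17, 34, 100], [23, 38, 98], [27, 41, 96], [30, 39, 96], [-29, 54, 98], [-31, 41, 103], [-28, 39, 104], [-27, 35, 105], [-21, 39, 102], [-17, 40, 101], [15, 39, 95]]
```

```bash
python3 -m handwheel '.005 -.025 -.002 0 1;0 0 0 0 1;0 0 0 0 1';python3 -m handwheel '.005 -.025 -.002 0 1;0 0 0 0 1;0 0 0 0 1'
```

```text
clock: 10.7
eef_pos: [454.0, 158.7, 92.2]
eef_rot: [3.142, -0.0, 1.775]
wrist_force: [0.1, 0.8, 0.2]
finger_gap: 0.5
finger_force: 0.0
clock: 10.95
eef_pos: [454.2, 157.7, 92.1]
eef_rot: [3.142, 0.0, 1.775]
wrist_force: [0.4, 0.6, -0.7]
finger_gap: 0.8
finger_force: 0.0
```

```bash
python3 -m handwheel '-.01 .05 0 0 1;-.02 .1 0 0 1;-.1 .5 0 0 1;-.1 .5 0 0 1;0 0 .8 0 1;0 0 .8 0 1;0 0 .8 0 1;0 0 0 0 1'
python3 - <<'E'
from h import *
p,w=cloud("side");crop(p,280,380,140,240,"pics/s2.png",5)
c=(w[...,0]-467.5)*-.203+(w[...,1]-99)*.979; x=(w[...,0]-467.5)*.979+(w[...,1]-99)*.203
hsv=cv2.cvtColor(p,cv2.COLOR_RGB2HSV)
for n in("side","top"):
    p,w=cloud(n);c=(w[...,0]-467.5)*-.203+(w[...,1]-99)*.979; x=(w[...,0]-467.5)*.979+(w[...,1]-99)*.203
    for s in(1,-1):
      m=(np.abs(x)<22)&(c*s>15)&(c*s<75)&(w[...,2]>92)&(w[...,2]<118)
      q=np.c_[x[m],c[m],w[m][:,2]]
      print(n,s,m.sum(),np.round(np.median(q,0),1),np.round(np.percentile(q,[10,80,95],0),1).tolist())
E
```

```text
clock: 11.62
eef_pos: [446.8, 205.0, 194.0]
eef_rot: [3.133, -0.001, 1.775]
wrist_force: [0.1, 0.8, 1.3]
finger_gap: 0.1
finger_force: 0.0
side 1 41 [-1.  33.8 97.8] [[-17.7, 29.3, 93.1], [11.1, 36.3, 100.9], [18.6, 39.2, 102.5]]
side -1 59 [  0.1 -63.3  98.7] [[-16.7, -66.4, 93.7], [12.4, -59.9, 103.3], [19.6, -55.1, 104.2]]
top 1 42 [ -1.1  39.8 103.2] [[-17.5, 35.3, 99.7], [13.1, 43.3, 105.5], [17.8, 45.4, 108.5]]
top -1 42 [ -1.6 -56.6 104.9] [[-17.0, -61.2, 102.2], [12.0, -53.0, 107.2], [18.7, -51.4, 111.1]]
```

View pics/s2.png

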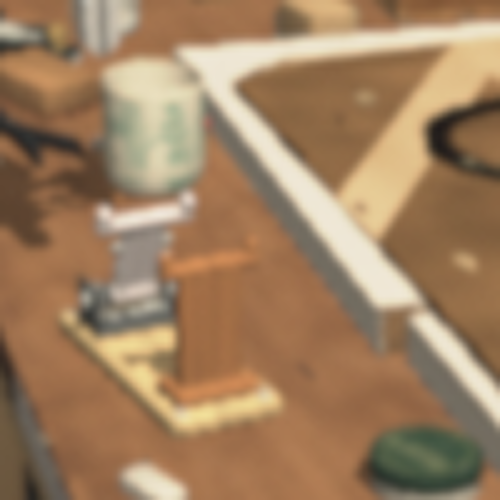

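```bash
python3 -m handwheel '.1 -.96 0 1 .6;.1 -.96 0 .92 .4;.1 -.96 0 0 .4;.1 -.96 0 0 .4;.1 -.96 0 0 .4;.1 -.96 0 0 .4;.1 -.96 0 0 .4;.1 -.96 0 0 .4;.1 -.96 0 0 .4;.1 -.96 0 0 .4;.1 -.96 0 0 .4;0 -.96 0 0 .4'; python3 -m handwheel '0 0 0 0 .4;0 0 0 0 .4;0 0 0 0 .4'; python3 -c "
from h import *
s=read_state();print(s['eef_pos'],s['eef_rot'],s['joints'])"
```

```text
clock: 12.77
eef_pos: [488.6, -258.7, 186.3]
eef_rot: [-3.14, -0.002, 1.942]
wrist_force: [-0.2, -0.1, -0.1]
finger_gap: 56.2
finger_force: 0.0
clock: 13.02
eef_pos: [488.6, -256.4, 186.8]
eef_rot: [-3.14, -0.002, 1.942]
wrist_force: [0.6, 0.5, 0.1]
finger_gap: 56.7
finger_force: 0.0
[ 488.56305268 -256.43448213  186.79065529] [-3.14025443e+00 -2.02348435e-03  1.94212323e+00] [-5.49807271e-01  3.20801984e-01  1.53802413e+00  1.65119312e-04
  1.28518733e+00 -9.21182239e-01]
```

```bash
python3 -m handwheel '.035 0 -.95 0 .4;0 0 -.95 0 .4;0 0 -.95 0 .4;0 0 -.9 0 .4;0 0 -.5 0 .4;0 0 0 0 .4;0 0 0 0 .4;0 0 0 0 .4'; python3 -c "
from h import *
p,w=cloud('side');crop(p,300,420,190,310,'pics/s3.png',5)"
```

```text
clock: 13.68
eef_pos: [491.3, -256.8, 19.8]
eef_rot: [3.14, 0.002, 1.943]
wrist_force: [-1.2, -0.6, 0.3]
finger_gap: 56.3
finger_force: 0.0
```

View pics/s3.png

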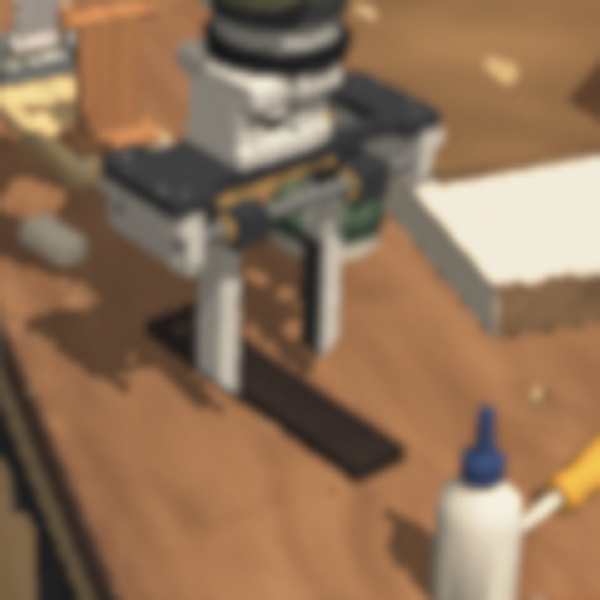

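```bash
python3 -m handwheel '0 0 -.2 0 .4;0 0 -.2 0 .4;0 0 0 0 .4;0 0 0 0 .4'; python3 -m handwheel '0 0 0 0 1;0 0 0 0 1;0 0 0 0 1;0 0 0 0 1;0 0 0 0 1;0 0 0 0 1' 20
```

```text
clock: 14.07
eef_pos: [490.1, -256.9, 1.8]
eef_rot: [-3.141, -0.001, 1.942]
wrist_force: [-0.3, 0.3, 0.0]
finger_gap: 56.6
finger_force: 0.0
clock: 14.57
eef_pos: [490.5, -257.1, 2.4]
eef_rot: [3.141, 0.0, 1.942]
wrist_force: [0.9, -0.1, 1.2]
finger_gap: 33.6
finger_force: 20.0
```

```bash
python3 -m handwheel '0 0 .2 0 1;0 0 .6 0 1;0 0 .9 0 1;0 0 .9 0 1;0 0 .9 0 1;0 0 .6 0 1;0 0 .1 0 1;0 0 0 0 1'; python3 -m handwheel '-.06 .4 0 -.4 1;-.06 .8 0 -.4 1;-.06 .9 0 -.4 1;-.06 .9 0 -.4 1;-.06 .9 0 -.32 1;-.06 .9 0 0 1;-.06 .9 0 0 1;-.06 .9 0 0 1;-.03 .9 0 0 1;0 .7 0 0 1;0 .41 0 0 1;0 0 0 0 1'; python3 -m handwheel '0 0 0 0 1;0 0 0 0 1';python3 - <<'E'
from h import *
s=read_state();print(s["eef_pos"],s["eef_rot"][2])
p,w=cloud("side");crop(p,270,390,110,230,"pics/s4.png",5)
for n in("side","top"):
    p,w=cloud(n);c=(w[...,0]-467.5)*-.203+(w[...,1]-99)*.979; x=(w[...,0]-467.5)*.979+(w[...,1]-99)*.203
    m=(p.max(-1)<75)&(abs(x)<25)&(abs(c)<130)&(w[...,2]>150)&(w[...,2]<200)
    q=np.c_[x[m],c[m],w[m][:,2]];print(n,m.sum(),np.round(np.percentile(q,[2,50,98],0),1).tolist(),cv2.minAreaRect(q[:,:2].astype(np.float32)), np.polyfit(q[:,1],q[:,2],1))
E
```

```text
clock: 15.23
eef_pos: [490.7, -257.3, 171.7]
eef_rot: [3.14, 0.002, 1.942]
wrist_force: [-0.5, 0.1, -1.0]
finger_gap: 33.5
finger_force: 20.0
clock: 16.23
eef_pos: [468.9, 89.7, 168.4]
eef_rot: [-3.139, -0.001, 1.778]
wrist_force: [-0.7, 0.3, -1.3]
finger_gap: 33.9
finger_force: 20.0
clock: 16.4
eef_pos: [469.6, 86.6, 169.2]
eef_rot: [-3.14, 0.0, 1.775]
wrist_force: [1.0, 0.1, -1.3]
finger_gap: 33.8
finger_force: 20.0
[469.59398604  86.56142817 169.18413187] 1.7746631326646862
side 175 [[-18.0, -103.5, 169.2], [-5.1, -50.7, 175.3], [12.5, 66.2, 178.4]] ((0.26961517333984375, -19.27991485595703), (37.76597595214844, 174.54888916015625), 0.02261178195476532) [-4.16707407e-03  1.74813178e+02]
top 101 [[-17.4, -96.0, 173.9], [-5.1, -75.1, 178.7], [8.7, 61.6, 183.7]] ((-4.748447418212891, -15.985420227050781), (25.90705680847168, 161.92066955566406), 1.1782786846160889) [1.14960994e-02 1.79362097e+02]
```

View pics/s4.png

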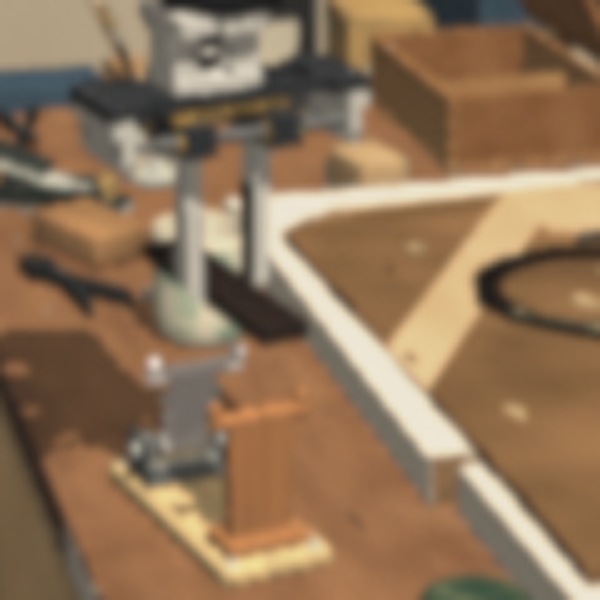

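```bash
python3 -m handwheel '0 0 -.4 0 1;0 0 -.5 0 1;0 0 -.35 0 1;0 0 -.1 0 1;0 0 0 0 1;0 0 0 0 1;0 0 0 0 1'; python3 -m handwheel '0 0 -.05 0 1;0 0 0 0 1;0 0 0 0 1' 10;python3 -m handwheel '0 0 -.02 0 1;0 0 0 0 1;0 0 0 0 1'
```

```text
clock: 17.13
eef_pos: [470.5, 87.2, 117.1]
eef_rot: [3.14, 0.0, 1.775]
wrist_force: [-0.8, 0.4, -0.7]
finger_gap: 34.1
finger_force: 20.0
clock: 17.38
eef_pos: [470.1, 87.3, 114.4]
eef_rot: [3.141, 0.0, 1.775]
wrist_force: [0.2, 0.9, -0.5]
finger_gap: 34.1
finger_force: 10.0
clock: 17.63
eef_pos: [470.0, 87.3, 113.4]
eef_rot: [-3.142, 0.0, 1.775]
wrist_force: [0.1, -1.3, -0.9]
finger_gap: 33.9
finger_force: 10.0
```

```bash
python3 -m handwheel '0 0 -.05 0 1;0 0 0 0 1;0 0 0 0 1';python3 -m handwheel '0 0 -.03 0 1;0 0 0 0 1;0 0 0 0 1' 6;python3 -m handwheel '0 0 -.02 0 1;0 0 0 0 1;0 0 0 0 1'
```

```text
clock: 17.88
eef_pos: [469.9, 87.3, 111.2]
eef_rot: [-3.141, -0.0, 1.775]
wrist_force: [0.2, -0.5, -0.4]
finger_gap: 33.8
finger_force: 10.0
clock: 18.13
eef_pos: [469.9, 87.3, 110.1]
eef_rot: [-3.141, -0.0, 1.775]
wrist_force: [0.5, 0.4, -1.2]
finger_gap: 33.6
finger_force: 6.0
clock: 18.38
eef_pos: [470.0, 87.3, 109.3]
eef_rot: [-3.142, 0.0, 1.775]
wrist_force: [1.1, -0.2, -1.4]
finger_gap: 33.9
finger_force: 6.0
```

```bash
python3 -m handwheel '0 0 -.02 0 1;0 0 0 0 1;0 0 0 0 1';python3 -m handwheel '0 0 -.02 0 1;0 0 0 0 1;0 0 0 0 1' 4;python3 -m handwheel '0 0 -.02 0 1;0 0 0 0 1;0 0 0 0 1'
```

```text
clock: 18.63
eef_pos: [470.0, 87.3, 108.6]
eef_rot: [3.141, -0.0, 1.775]
wrist_force: [0.1, 0.3, -1.1]
finger_gap: 33.9
finger_force: 6.0
clock: 18.88
eef_pos: [470.0, 87.3, 107.8]
eef_rot: [3.142, 0.0, 1.775]
wrist_force: [0.3, 0.7, 0.1]
finger_gap: 33.7
finger_force: 4.0
clock: 19.13
eef_pos: [470.0, 87.3, 107.2]
eef_rot: [3.141, 0.0, 1.775]
wrist_force: [-1.1, -0.4, 4.7]
finger_gap: 33.8
finger_force: 4.0
```

```bash
python3 -m handwheel '0 0 -.02 0 1;0 0 0 0 1;0 0 0 0 1' 3;python3 - <<'E'
from h import *
for n in("side","top"):
    p,w=cloud(n);c=(w[...,0]-467.5)*-.203+(w[...,1]-99)*.979; x=(w[...,0]-467.5)*.979+(w[...,1]-99)*.203
    m=(p.max(-1)<75)&(abs(x)<20)&(abs(c)<130)&(w[...,2]>108)&(w[...,2]<128)
    q=np.c_[x[m],c[m],w[m][:,2]];print(n,m.sum(),np.round(np.percentile(q,[2,50,98],0),1).tolist(),cv2.minAreaRect(q[:,:2].astype(np.float32)), np.polyfit(q[:,1],q[:,2],1))
E
```

```text
clock: 19.38
eef_pos: [470.0, 87.3, 106.2]
eef_rot: [3.141, 0.0, 1.775]
wrist_force: [-1.8, -0.5, 4.1]
finger_gap: 33.9
finger_force: 3.0
side 168 [[-17.1, -102.3, 108.9], [-3.7, -50.2, 115.0], [16.2, 66.2, 118.3]] ((0.03864097595214844, -11.290016174316406), (185.7131805419922, 39.10470962524414), 89.91548919677734) [-2.09926645e-02  1.13721101e+02]
top 91 [[-17.8, -94.5, 111.7], [-4.5, -74.9, 118.5], [9.7, 62.7, 123.8]] ((-4.285872459411621, -15.142204284667969), (25.83591651916504, 160.8833770751953), 1.201763391494751) [-3.45236685e-02  1.15796166e+02]
```

```bash
python3 -m handwheel '0 0 .02 0 1;0 0 0 0 .62;0 0 0 0 .58;0 0 0 0 .5;0 0 0 0 .5;0 0 0 0 .5;0 0 0 0 .5'; python3 -m handwheel '0 0 .1 0 .5;0 0 .3 0 .5;0 0 .6 0 .5;0 0 .9 0 .5;0 0 .9 0 .5;0 0 .6 0 .5;0 0 0 0 .5;0 0 0 0 .5';python3 - <<'E'
from h import *
p,w=cloud("side");crop(p,280,380,140,240,"pics/s5.png",5)
for n in("side","top"):
    p,w=cloud(n);c=(w[...,0]-467.5)*-.203+(w[...,1]-99)*.979; x=(w[...,0]-467.5)*.979+(w[...,1]-99)*.203
    m=(p.max(-1)<75)&(abs(x)<20)&(abs(c)<130)&(w[...,2]>108)&(w[...,2]<128)
    q=np.c_[x[m],c[m],w[m][:,2]];print(n,m.sum(),np.round(np.percentile(q,[2,50,98],0),1).tolist(),cv2.minAreaRect(q[:,:2].astype(np.float32)), np.polyfit(q[:,1],q[:,2],1))
E
```

```text
clock: 20.07
eef_pos: [469.9, 87.3, 106.9]
eef_rot: [-3.141, -0.0, 1.775]
wrist_force: [0.2, -0.6, -0.8]
finger_gap: 47.0
finger_force: 0.0
clock: 20.73
eef_pos: [470.3, 87.3, 244.0]
eef_rot: [3.139, 0.0, 1.775]
wrist_force: [-0.4, -0.1, -0.3]
finger_gap: 47.3
finger_force: 0.0
side 220 [[-17.8, -103.6, 109.1], [-5.6, -32.9, 114.3], [11.8, 68.3, 118.5]] ((-2.8801183700561523, -14.165802001953125), (30.98904037475586, 182.49859619140625), 0.19503509998321533) [-2.49975433e-02  1.13347483e+02]
top 120 [[-15.8, -94.3, 110.6], [-4.1, -67.5, 118.3], [10.1, 75.1, 124.6]] ((-3.0998401641845703, -9.51513671875), (26.225324630737305, 172.0704803466797), 0.4632769227027893) [-4.01287402e-02  1.15841016e+02]
```

View pics/s5.png

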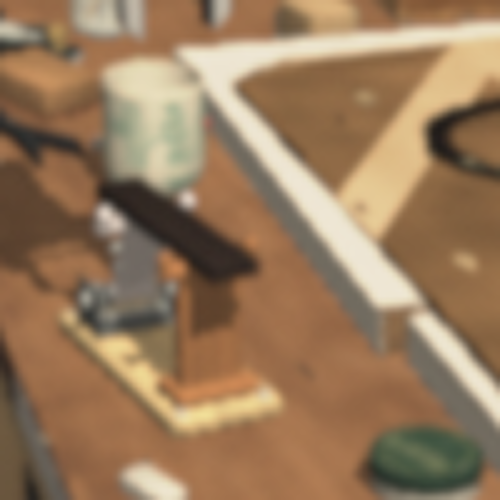

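The picture shows the blank lying across the raised stand and the rest. Its ends are at crop (125,190) and (230,268), it sits between the horns of both, and it is centred at about y = -12 mm. The gripper is clear.

```bash
python3 -c "
from cell import *
print(sign_off())"
```

```text
the job is handed in; nothing more can be done
None
```

The stand is snapped up against its raised stop and the blank lies across it and the rest, between both pairs of horns and about centred; it tilts about 2° because the stand's bar sits roughly 3 mm lower. Push readings stayed under about 10 N, and I handed the job in at about 21 s.

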